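Close a bench filter cell with its keyed collar

ROBOT

A 6-joint arm with a two-finger parallel gripper is mounted at the origin on the work surface. World frame = base frame: x ahead of the robot, y to its left, z up, the work surface at z = 0. Lengths are in m, angles in rad, forces in N, time in s.
With the tool pointing down it reaches from about 0.35 to 0.725 m from the base axis. Payload 6 kg.
Tool frame: the origin (TCP) lies midway between the tips of the shut fingers; the grasp point (between the pads) lies 19 mm behind it; z points along the fingers, y is the line along which they close (so a half turn about z gives the same grasp; the last joint's range is limited). The gripper opens to 85 mm and grips with 20 to 120 N. Pads are 22 mm wide; open, the fingers measure 114 mm over their backs; the gripper's body (76 mm by 85 mm) begins 54 mm behind the grasp point. The pads swing forward as they close: fully open they stand 13 mm farther back than shut.
Start: joints at [-0.778, 0.04, 0.085, 0, -1.615, -0.334], TCP at [0.266, -0.538, 0.231] pointing down, gripper open.
Joint ranges: [-2.56, 2.56], [-1.29, 2.01], [-1.08, 1.49], [-3.29, 1.98], [-2.81, -0.18], [-2.99, 2.99]. Speed limits (rad/s): [2.57, 2.57, 3.01, 3.14, 3.14, 3.14].

INTERFACE

Orientations are given as a unit quaternion [w, x, y, z].
In Python, from workcell import ctrl gives the robot as it stands. The module is installed in compiled form; this text tells all that it offers.
- The arm moves only by the tool apply_moves, never from a script. Its argument "motion" is a list that holds one entry, the list of rows, each a list of 7 numbers: the shift along the tool's x, y, z in mm, then the turn, a rotation vector about the tool's x, y, z in degrees, then the closure in counts, from 0 (fully open) to 255 (shut). A call has 1 to 12 rows; each row shifts and turns the commanded pose from where the row before left it, along the tool's axes as they then stand; what a row does not reach is not made up. A row lasts 1/8 s, in which the tool goes at most 62.5 mm and 10.7 degrees, less where a joint would pass 70% of its speed; a pose out of reach is approached as far as the arm can. A call is refused whole if a number of a shift passes 62.5 or a number of a turn 10.7, either way. A call with a gripper value outside its range is refused whole. The fingers move at their own pace and stop on an object; "squeeze" is the grip in N (left out, the last holds). Time passes only in rows, so rows that do not move let the fingers close. It gives the time, the measured TCP pose, the force, the opening and the grip force at its end, in the units of the state.
- ctrl.observe(): the state, without advancing time (a new reading comes with each control period).
- ctrl.snapshot(name): name is "side" or "top"; returns a dict with "color" (384x512x3 uint8, red, green, blue), "range_z" (384x512 float32, m along the optical axis (not along the pixel's ray), 0 where there is no reading), "fx", "fy", "cx", "cy" (pixels), "dist" ([k1, k2, p1, p2, k3] as OpenCV has them; the pictures are not rectified), "cam_to_world" (4x4, takes a point from camera to world coordinates). Camera axes: x right, y down, z forward; pixel columns grow to the right and rows downward; lengths in m; the calibration is good to about 2 mm. A picture is of the moment at which its call begins.
- ctrl.hand_in(): hands the job in; it is judged then, once.
Trained networks look in the newest picture that a camera, given by its name, has taken for a name from the list of things; names that differ only in an ending like _2 or _b are one class to them, and where a whole thing is asked for, a point or a joint stands for the part that bears it (a point fixed in the world has none). Each returns a list of dicts, best first, with "conf" (0 to 1); they miss things now and then, are a little off and sometimes report something else, mostly with a low value. They report only what shows in the picture. A call takes as long as a camera call.
- ctrl.boxes_of(label, camera): "point" ([column, row] in pixels, amid what is visible of it).
The state is a dict: "time_s": time; "joint_positions": joint angles; "qd": joint speeds; "tau": joint torques, N m; "position": TCP position; "tcp_rot": TCP orientation; "ft_force": force on the tool from outside, world axes, zero at the start; "torque": the same for the moment, N m; "finger_gap": opening from 0.0 (shut) to 1.0 (fully open); "grasp_force": force on a finger pad.
Only numpy, scipy, OpenCV 4.12 (cv2) and the standard library are available. Lean on these libraries where they do the work, as an engineer would, in place of code of your own. Each camera call takes 0.05 s, during which the arm holds its last target. There are 200 camera calls.

TASK

Pick up the loose knurled collar from the bench and set it over the upright spigot of the filter cell. Under light downward pressure turn it until its hidden keyways drop over the spigot's pins, then push it fully home against the spring onto the cell's shoulder. Finish while still holding it pushed home, not letting go, and leave the beaker, the bottle and the flask where they stand.

Things in the scene. Friction and masses are not known exactly. Their poses are not given: they have to be found in the camera images.
- collar: Loose aluminium cap-like collar standing mouth down on the bench: 52 mm outer diameter, knurled side wall, gripped anywhere round it; 0.13 to 0.2 kg. Origin: centre of the underside; z up along its axis. Its bore is 34.4 mm wide, 26 mm deep, with three equal full-depth keyways, 8 mm wide, at 120 degrees round it, hidden from outside; which way they point is not told.
- collar_lid (a point): Middle of the collar's flat lid, 32 mm above its underside. On it stands an outlet stub, 16 mm diameter, reaching 46 mm above the underside.
- cell: Filter cell, fixed: steel foot 120 x 120 x 12 mm with a short side pipe near it (along the cell's +x, 32 mm up, to 42 mm from the axis, only for looks); white round body of 48 mm diameter up to a shoulder; on it an upright steel spigot of 32 mm diameter, top 66 mm above the bench, top edge bevelled over 4 mm. Origin: centre of the foot's underside, on the spigot's axis; z up.
- pin_tops (a point): Point on the spigot's axis, 57.5 mm above the bench, level with the tops of three 5 mm pins that stick out of the spigot to radius 21.5 mm at 120 degrees. Their direction varies and does not follow the cell's yaw. Keyways not over pins: the collar's underside rests at this level. Some turn of up to 120 degrees, either way, makes them meet, over a range of about 10 degrees.
- shoulder (a point): Centre of the cell's flat shoulder, 45 mm above the bench. The collar's underside rests here when it is fully home, 12.5 mm lower than on the pins. It does not lock: let go, the spring lifts it about 10 mm.
- plunger (a joint): Spring-loaded white plunger, 20 mm diameter, in the top of the spigot: 0 m when up (its top 81 mm above the bench), growing as it is pushed down. The collar's lid meets it only after the keyways have dropped about 2.5 mm over the pins; with the collar home it reads 0.010 m. It takes 4 N to start it and 7 N at home.
- beaker: Glass beaker, 68 mm diameter, 90 mm high, loose bystander. Origin: centre of its underside. To be left alone.
- amber_bottle: Amber glass reagent bottle, 60 mm diameter, 130 mm high, loose bystander. Origin: centre of its underside. To be left alone.
- flask: Conical glass flask, 72 mm diameter at the foot, 110 mm high, loose bystander. Origin: centre of its underside. To be left alone.

How it is judged:
By the outcome, as a careful person would: the job done as asked, in the order asked, and still so for the second after the job is handed in, while the arm keeps its last pose, push and grip.
It also fails if it takes over 64 s, if anything falls off the work surface, if the arm or the gripper's body presses on something with over 40 N, if the wrist force passes 120 N, or if a joint passes its speed limit or range.

## Working session

There is one attempt and no reset: what is moved stays moved. The work goes in short steps, Python scripts to look and compute and a tool call to move; the robot and the scene stay as the last step left them, time stands still between calls to the robot, and variables do not carry over. Pictures are saved under pics/ and viewed, at most 10 in all, crops included, and the job is handed in when it is done.

Besides the shell and the picture viewer there is one more tool, called after "Call:" as name(argument=value, ...), one argument or row to a line, values as JSON. apply_moves: Moves the arm, as the interface text tells. Its arguments: {"type":"object","properties":{"motion":{"type":"array"},"squeeze":{"type":"number"}},"required":["motion"]}

```bash
mkdir -p pics; cat > h.py <<'E'
import numpy as np, cv2
from workcell import ctrl
def ray(s,px):
    K=np.array([[s['fx'],0,s['cx']],[0,s['fy'],s['cy']],[0,0,1]])
    n=cv2.undistortPoints(np.array([[px]],float),K,np.array(s['dist'],float))[0,0]
    T=np.array(s['cam_to_world']); d=T[:3,:3]@np.array([n[0],n[1],1]); return T[:3,3],d
def cloud(s,step=1):
    v,u=np.mgrid[0:384:step,0:512:step]; z=s['range_z'][v,u]
    K=np.array([[s['fx'],0,s['cx']],[0,s['fy'],s['cy']],[0,0,1]])
    n=cv2.undistortPoints(np.stack([u.ravel(),v.ravel()],1).astype(float)[:,None],K,np.array(s['dist'],float))[:,0]
    T=np.array(s['cam_to_world']); z=z.ravel()
    P=np.c_[n*z[:,None],z]@T[:3,:3].T+T[:3,3]
    return P.reshape(*v.shape,3)
def at(s,px,P):
    c,r=int(round(px[0])),int(round(px[1])); return P[r,c]
E
python3 - <<'E'
from h import *
ims=[]
for n in ["side","top"]:
    s=ctrl.snapshot(n); P=cloud(s); ims.append(s['color'][:,:,::-1])
    print(n,np.round(np.array(s['cam_to_world'])[:3,3],3))
    for l in ["collar","collar_lid","cell","plunger","shoulder","beaker","amber_bottle","flask"]:
        for d in ctrl.boxes_of(l,n)[:2]:
            print(l,round(d['conf'],2),np.round(d['point']),np.round(at(s,d['point'],P),3))
cv2.imwrite('pics/a.png',ims[0]);cv2.imwrite('pics/b.png',ims[1])
o=ctrl.observe();print(o['position'],o['tcp_rot'],o['ft_force'],o['time_s'])
E
```

```text
side [0.079 0.622 0.777]
collar 0.89 [368. 203.] [ 0.449 -0.23   0.037]
collar_lid 0.83 [371. 201.] [ 0.447 -0.241  0.037]
cell 0.94 [282. 233.] [ 0.537 -0.019  0.03 ]
cell 0.51 [223. 321.] [0.474 0.231 0.023]
plunger 0.41 [284. 209.] [ 0.547 -0.032  0.086]
shoulder 0.97 [279. 232.] [ 0.538 -0.009  0.039]
amber_bottle 0.58 [161. 222.] [0.708 0.172 0.084]
flask 0.62 [281. 149.] [ 0.723 -0.243  0.054]
top [ 0.449 -0.     0.994]
collar 0.67 [379. 269.] [ 0.458 -0.246  0.044]
cell 0.62 [276. 224.] [ 0.551 -0.034  0.083]
plunger 0.44 [274. 225.] [ 0.55  -0.03   0.079]
shoulder 0.97 [277. 231.] [ 0.539 -0.036  0.067]
beaker 0.65 [131. 274.] [0.456 0.275 0.015]
amber_bottle 0.76 [184. 145.] [0.712 0.149 0.103]
amber_bottle 0.42 [132. 276.] [0.452 0.275 0.007]
flask 0.94 [380. 136.] [ 0.728 -0.252  0.093]
[ 0.2657291  -0.5379361   0.23130288] [-1.75290816e-05 -2.27394832e-01  9.73802644e-01  7.13785514e-06] [ 0.44916976  0.70896807 -0.6194188 ] 0.9
```

View pics/a.png

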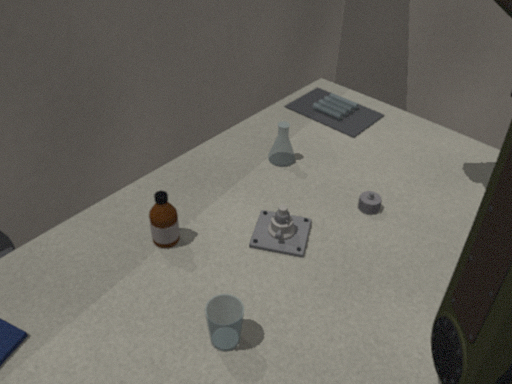

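View pics/b.png

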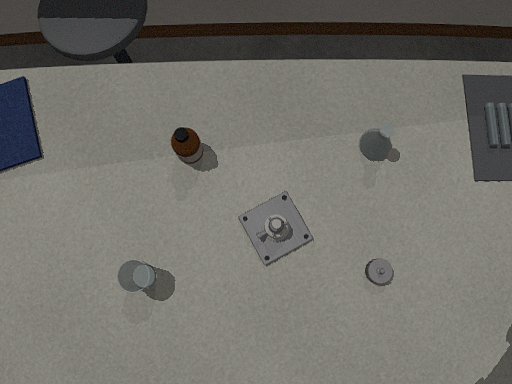

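```bash
python3 - <<'E'
from h import *
for n in ["side","top"]:
    s=ctrl.snapshot(n); P=cloud(s)
    for nm,c,zs in [("collar",(.455,-.245),[(.027,.037),(.041,.055)]),("cell",(.547,-.032),[(.04,.05),(.061,.07),(.075,.09)])]:
        near=np.hypot(P[...,0]-c[0],P[...,1]-c[1])<.045
        for lo,hi in zs:
            m=near&(P[...,2]>lo)&(P[...,2]<hi); q=P[m]
            if len(q)<5: print(n,nm,lo,len(q));continue
            (cx,cy),r=cv2.minEnclosingCircle(q[:,:2].astype(np.float32))
            print(n,nm,(lo,hi),len(q),np.round(q.mean(0),4),np.round(np.median(q,0),4),'circ',round(cx,4),round(cy,4),round(r,4))
E
```

```text
side collar (0.027, 0.037) 237 [ 0.4532 -0.2475  0.0341] [ 0.4513 -0.2459  0.0348] circ 0.4545 -0.2521 0.0286
side collar (0.041, 0.055) 29 [ 0.4544 -0.2503  0.046 ] [ 0.4543 -0.2494  0.0463] circ 0.4545 -0.2508 0.0077
side cell (0.04, 0.05) 163 [ 0.5442 -0.024   0.0458] [ 0.5404 -0.0205  0.0471] circ 0.5439 -0.0265 0.0322
side cell (0.061, 0.07) 81 [ 0.5482 -0.0297  0.0665] [ 0.5459 -0.0283  0.0671] circ 0.5519 -0.0333 0.0171
side cell (0.075, 0.09) 72 [ 0.5511 -0.0339  0.0822] [ 0.5501 -0.034   0.0833] circ 0.5518 -0.0349 0.0111
top collar (0.027, 0.037) 435 [ 0.4545 -0.25    0.0326] [ 0.4544 -0.2496  0.0327] circ 0.4548 -0.2501 0.0263
top collar (0.041, 0.055) 25 [ 0.4545 -0.2494  0.0461] [ 0.4537 -0.2489  0.0463] circ 0.4547 -0.2491 0.0057
top cell (0.04, 0.05) 209 [ 0.5498 -0.0327  0.0457] [ 0.5472 -0.0325  0.0457] circ 0.5473 -0.0266 0.0325
top cell (0.061, 0.07) 103 [ 0.5502 -0.0335  0.0657] [ 0.549  -0.032   0.0657] circ 0.5516 -0.0343 0.0158
top cell (0.075, 0.09) 73 [ 0.5513 -0.0342  0.0816] [ 0.5513 -0.0338  0.0819] circ 0.5517 -0.034 0.0099
```

The side view shows the collar at (369,203) and the cell at (282,233). The top view shows them at (379,270) and (276,225). The beaker, bottle and flask are well clear of the path. Measured positions are collar (0.4546, -0.250), lid at about 33 mm, and cell axis (0.5517, -0.034).

Call:
apply_moves(
  motion=[
    [[-37.1,21.8,16.4,0,0,0,0],[-37.1,21.8,16.4,0,0,0,0],[-37.1,21.8,16.4,0,0,0,0],[-37.1,21.8,16.4,0,0,0,0],[-37.1,21.8,16.4,0,0,0,0],[-37.1,21.8,16.4,0,0,0,0],[-37.1,21.8,16.4,0,0,0,0],[-37.1,21.8,16.4,0,0,0,0],[0,0,0,0,0,0,0],[0,0,0,0,0,0,0]],
  ],
  squeeze=60,
)

```text
time_s: 2.25
position: [0.4547, -0.2502, 0.1004]
tcp_rot: [0.0, -0.228, 0.974, -0.0]
ft_force: [-0.0, -0.4, 0.1]
finger_gap: 0.998
grasp_force: 0.0
```

Call:
apply_moves(
  motion=[
    [[0,0,35,0,0,0,0],[0,0,35,0,0,0,0],[0,0,20,0,0,0,0],[0,0,8,0,0,0,0],[0,0,0,0,0,0,0],[0,0,0,0,0,0,255],[0,0,0,0,0,0,255],[0,0,0,0,0,0,255],[0,0,0,0,0,0,255],[0,0,0,0,0,0,255],[0,0,0,0,0,0,255]],
  ],
)

```text
time_s: 3.62
position: [0.4556, -0.2505, 0.0037]
tcp_rot: [0.001, -0.228, 0.974, -0.001]
ft_force: [-0.4, 0.0, 5.5]
finger_gap: 0.592
grasp_force: 63.1
```

Call:
apply_moves(
  motion=[
    [[0,0,-10,0,0,0,255],[0,0,-30,0,0,0,255],[0,0,-35,0,0,0,255],[0,0,-30,0,0,0,255],[-30.4,25.1,0,0,0,0,255],[-30.4,25.1,0,0,0,0,255],[-30.4,25.1,0,0,0,0,255],[-30.4,25.1,0,0,0,0,255],[-30.4,25.1,0,0,0,0,255],[-30.4,25.1,0,0,0,0,255],[0,0,0,0,0,0,255],[0,0,0,0,0,0,255]],
  ],
)

```text
time_s: 5.12
position: [0.5511, -0.0343, 0.1069]
tcp_rot: [-0.0, -0.228, 0.974, 0.0]
ft_force: [0.2, -0.4, -0.9]
finger_gap: 0.591
grasp_force: 62.8
```

```bash
python3 - <<'E'
from h import *
o=ctrl.observe();print(np.round(o['joint_positions'],3),o['position'],o['tcp_rot'],o['ft_force'],o['finger_gap'])
s=ctrl.snapshot("side"); P=cloud(s); cv2.imwrite('pics/c.png',cv2.resize(s['color'][150:270,210:370,::-1],None,fx=4,fy=4))
s=ctrl.snapshot("top"); cv2.imwrite('pics/d.png',cv2.resize(s['color'][150:300,200:380,::-1],None,fx=4,fy=4))
near=np.hypot(P[...,0]-.5517,P[...,1]+.034)<.05
for lo in np.arange(.08,.16,.005):
    q=P[near&(P[...,2]>lo)&(P[...,2]<lo+.005)]
    if len(q): print(round(lo,3),len(q),np.round(q.mean(0),4),np.round(q.min(0),3),np.round(q.max(0),3))
E
```

```text
[ 0.302 -0.065 -0.246 -0.    -1.391 -1.413] [ 0.551069   -0.0343031   0.10685284] [-4.89565978e-04 -2.27559502e-01  9.73764049e-01  1.01463621e-04] [ 0.1868651  -0.44094765 -0.86642159] 0.5905642731590772
0.08 27 [ 0.55   -0.0308  0.0829] [ 0.543 -0.042  0.08 ] [ 0.56  -0.025  0.085]
0.085 7 [ 0.5495 -0.0322  0.0856] [ 0.546 -0.037  0.085] [ 0.556 -0.027  0.086]
0.1 1 [ 0.5433 -0.0159  0.1035] [ 0.543 -0.016  0.103] [ 0.543 -0.016  0.103]
0.105 24 [ 0.5393 -0.0219  0.1079] [ 0.525 -0.046  0.105] [ 0.569 -0.01   0.11 ]
0.11 28 [ 0.536  -0.0231  0.1132] [ 0.524 -0.042  0.11 ] [ 0.57  -0.005  0.115]
0.115 38 [ 0.5358 -0.0202  0.1179] [ 0.524 -0.048  0.115] [ 0.57  -0.001  0.12 ]
0.12 41 [ 0.5383 -0.0191  0.1224] [ 0.525 -0.047  0.12 ] [0.57  0.    0.125]
0.125 47 [ 0.5366 -0.0136  0.1272] [ 0.523 -0.047  0.125] [0.565 0.002 0.13 ]
0.13 49 [ 0.5332 -0.0194  0.1325] [ 0.524 -0.045  0.13 ] [0.568 0.003 0.135]
0.135 119 [ 0.5381 -0.0353  0.1381] [ 0.526 -0.068  0.135] [0.571 0.002 0.14 ]
0.14 33 [ 0.5359 -0.0222  0.1417] [ 0.526 -0.066  0.14 ] [0.554 0.002 0.145]
0.145 7 [ 0.5442 -0.0276  0.1475] [ 0.526 -0.064  0.146] [0.562 0.003 0.149]
0.15 4 [ 0.5568 -0.0604  0.1524] [ 0.553 -0.065  0.151] [ 0.56  -0.056  0.154]
0.155 7 [ 0.5365 -0.0327  0.158 ] [ 0.519 -0.071  0.156] [0.554 0.003 0.16 ]
```

View pics/c.png

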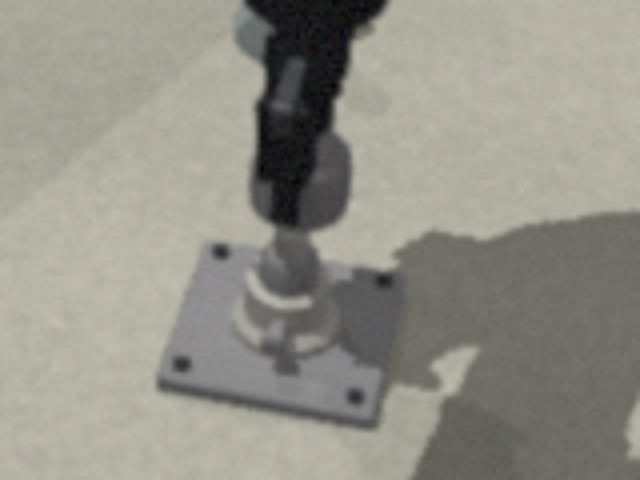

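The crop shows the collar held at about (300,180), directly over the spigot at (290,265). I'll correct by 0.7 mm and lower it slowly over the spigot.

Call:
apply_moves(
  motion=[
    [[-0.7,0,14,0,0,0,255],[0,0,14,0,0,0,255],[0,0,6,0,0,0,255],[0,0,4,0,0,0,255],[0,0,2,0,0,0,255],[0,0,2,0,0,0,255],[0,0,0,0,0,0,255]],
  ],
)

```text
time_s: 6.1
position: [0.5522, -0.0339, 0.0652]
tcp_rot: [0.0, -0.227, 0.974, 0.0]
ft_force: [0.9, 0.2, -1.5]
finger_gap: 0.588
grasp_force: 62.8
```

Call:
apply_moves(
  motion=[
    [[0,0,2,0,0,0,255],[0,0,1.5,0,0,0,255],[0,0,1,0,0,0,255],[0,0,1,0,0,0,255],[0,0,0,0,0,0,255]],
  ],
)

```text
time_s: 6.72
position: [0.5523, -0.034, 0.0609]
tcp_rot: [0.0, -0.228, 0.974, -0.0]
ft_force: [-4.0, 1.0, 6.2]
finger_gap: 0.593
grasp_force: 63.7
```

Resting on the pins with a light push of about 6 N. I'll ease the side load and start turning.

Call:
apply_moves(
  motion=[
    [[0.6,0.4,0,0,0,0,255],[0,0,0.3,0,0,-3,255],[0,0,0,0,0,-4,255],[0,0,0,0,0,-4,255],[0,0,0,0,0,-4,255],[0,0,0,0,0,-4,255],[0,0,0,0,0,-4,255],[0,0,0,0,0,0,255]],
  ],
)

```text
time_s: 7.72
position: [0.5519, -0.0341, 0.0593]
tcp_rot: [0.001, -0.417, 0.909, -0.0]
ft_force: [3.6, -2.5, -1.5]
finger_gap: 0.59
grasp_force: 62.9
```

```bash
python3 - <<'E'
from h import *
o=ctrl.observe();print(np.round(o['joint_positions'],3),o['tcp_rot'],np.round(o['torque'],2))
E
```

```text
[ 0.302 -0.037 -0.308  0.    -1.299 -1.013] [ 5.29752178e-04 -4.16605685e-01  9.09087097e-01 -2.70275578e-04] [-0.59 -1.25  0.01]
```

It dropped to the commanded height and the contact force is gone, so the keyways seem to have met the pins. I'll press gently to check.

Call:
apply_moves(
  motion=[
    [[0,0,1,0,0,0,255],[0,0,1,0,0,0,255],[0,0,1,0,0,0,255],[0,0,0,0,0,0,255]],
  ],
)

```text
time_s: 8.22
position: [0.5519, -0.034, 0.057]
tcp_rot: [0.001, -0.417, 0.909, -0.0]
ft_force: [3.1, -1.5, 4.3]
finger_gap: 0.593
grasp_force: 63.4
```

```bash
python3 - <<'E'
from h import *
o=ctrl.observe();print(np.round(o['joint_positions'],3),o['tcp_rot'],np.round(o['torque'],2))
E
```

```text
[ 3.020e-01 -3.600e-02 -3.110e-01  1.000e-03 -1.294e+00 -1.013e+00] [ 6.67929064e-04 -4.16966113e-01  9.08921711e-01 -3.70365082e-04] [-0.54 -1.02 -0.03]
```

Call:
apply_moves(
  motion=[
    [[0,-0.4,1.5,0,0,0,255],[0,0,2,0,0,0,255],[0,0,2,0,0,0,255],[0,0,2,0,0,0,255],[0,0,1.5,0,0,0,255],[0,0,1,0,0,0,255],[0,0,0,0,0,0,255],[0,0,0,0,0,0,255]],
  ],
  squeeze=80,
)

```text
time_s: 9.22
position: [0.552, -0.034, 0.0488]
tcp_rot: [0.001, -0.417, 0.909, -0.0]
ft_force: [-4.1, 1.3, 16.7]
finger_gap: 0.589
grasp_force: 86.1
```

Call:
apply_moves(
  motion=[
    [[0.3,0.4,1,0,0,0,255],[0,0,0,0,0,0,255],[0,0,0,0,0,0,255]],
  ],
)

```text
time_s: 9.6
position: [0.552, -0.034, 0.0487]
tcp_rot: [0.001, -0.417, 0.909, -0.001]
ft_force: [-5.4, 1.2, 20.3]
finger_gap: 0.584
grasp_force: 86.4
```

```bash
python3 - <<'E'
from h import *
s=ctrl.snapshot("side"); P=cloud(s); c=s['color'][185:265,240:330,::-1]
cv2.imwrite('pics/e.png',cv2.resize(np.clip(c*1.8,0,255).astype(np.uint8),None,fx=6,fy=6,interpolation=2))
near=np.hypot(P[...,0]-.5517,P[...,1]+.034)<.032
for lo in np.arange(.025,.1,.005):
    q=P[near&(P[...,2]>lo)&(P[...,2]<lo+.005)]
    if len(q): print(round(lo,3),len(q),np.round(q.mean(0),3),round(np.median(np.hypot(*(q[:,:2]-[.5517,-.034]).T)),4))
print(ctrl.observe()['torque'])
E
```

```text
0.025 58 [ 0.545 -0.024  0.027] 0.0232
0.03 28 [ 0.54  -0.025  0.032] 0.021
0.035 40 [ 0.542 -0.02   0.038] 0.0218
0.04 39 [ 0.543 -0.018  0.042] 0.0218
0.045 9 [ 0.545 -0.018  0.049] 0.0227
0.05 20 [ 0.543 -0.019  0.053] 0.0249
0.055 34 [ 0.541 -0.018  0.057] 0.0251
0.06 25 [ 0.543 -0.017  0.063] 0.0249
0.065 25 [ 0.547 -0.015  0.067] 0.0249
0.07 18 [ 0.551 -0.013  0.072] 0.0244
0.075 56 [ 0.559 -0.021  0.078] 0.0233
0.08 69 [ 0.561 -0.025  0.081] 0.0201
0.085 12 [ 0.565 -0.036  0.088] 0.0273
0.09 4 [ 0.579 -0.045  0.093] 0.0289
0.095 2 [ 0.56  -0.027  0.098] 0.0294
0.1 5 [ 0.564 -0.031  0.102] 0.029
[ 0.56977087  1.79551974 -0.07532283]
```

View pics/e.png

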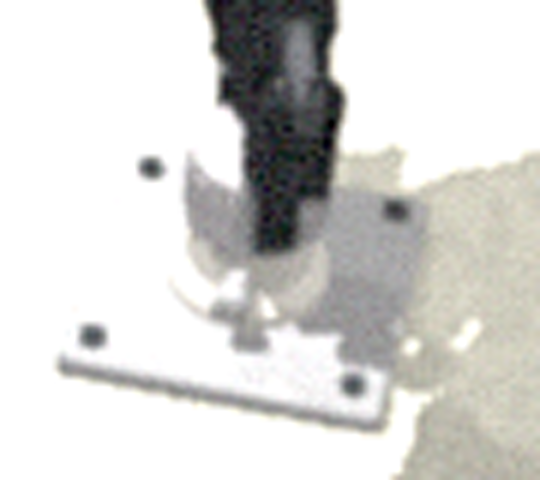

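The collar sits directly on the white body at (245,260) with no gap. Its lid is at about 78 mm, where 77 mm is fully home, and 1 mm more command moved it only 0.1 mm. It is home.

```bash
python3 -c "
from workcell import ctrl
print(ctrl.hand_in())"
```

```text
the job is handed in; nothing more can be done
None
```

The collar is keyed over the pins and held pushed home on the cell's shoulder with about 20 N; the job was handed in at about 9.7 s, with the beaker, bottle and flask untouched.

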